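Shut the punch trays, free the sagging bolt and hold the crib gate ajar

ROBOT

A 7-joint arm with a two-finger parallel gripper is mounted at the origin on the work surface. World frame = base frame: x ahead of the robot, y to its left, z up, the work surface at z = 0. Lengths are in m, angles in rad, forces in N, time in s.
With the tool pointing down it reaches from about 0.35 to 0.9 m from the base axis. Payload 19.9 kg.
Tool frame: the origin (TCP) lies at the very end of the fingers, on their centre line; the grasp point (between the pads) lies 19 mm behind it; z points along the fingers, y is the line along which they close (so a half turn about z gives the same grasp; the last joint's range is limited). The gripper opens to 94 mm and grips with 3 to 60 N. Pads are 16 mm wide; open, the fingers measure 119 mm over their backs; the gripper's body (75 mm by 177 mm) begins 78 mm behind the grasp point.
Start: joints at [1.28, 0.417, -0.01, 1.614, 0.005, 1.111, -0.053], TCP at [0.154, -0.606, 0.205] pointing down, gripper open.
Joint ranges: [-2.81, 2.81], [-0.39, 2.02], [-1.27, 1.25], [0.06, 2.57], [-1.19, 4.33], [0.19, 2], [-2.82, 2.82]. Speed limits (rad/s): [1.89, 1.89, 2.39, 2.39, 3.01, 3.01, 3.01].

INTERFACE

Orientations are given as a rotation vector (axis times angle).
In Python, from workcell import manip gives the robot as it stands.
- The arm moves only by the tool arm_command, never from a script. Its argument "increments" is text: rows parted by semicolons, each of 5 numbers parted by spaces: the shift along the tool's x, y, z each as a share of 150 mm, from -1 to 1, then the turn about the tool's z as a share of 2 pi rad, from -1 to 1, then the closure, from 0 (fully open) to 1 (shut). In form: x y z spin fingers; .... A call has 1 to 5 rows; each row is the pose to reach, as a shift and turn from the pose commanded when the call began, along the tool's axes at that moment, turning the shorter way round; what a row does not reach only later rows make up. A row lasts 1/12 s, in which the tool goes at most 41.7 mm and 7.16 degrees, less where a joint would pass 70% of its speed; a pose out of reach is approached as far as the arm can. A call with a number of a shift or a turn outside -1 to 1 is refused whole. A call with a gripper value outside its range is refused whole. The fingers move at their own pace and stop on an object; the grip force is fixed at half the most. Time passes only in rows, so rows that repeat a pose let the fingers close. It gives the time, the measured TCP pose, the force, the opening and the grip force at its end, in the units of the state.
- manip.get_obs(): the state, without advancing time (a new reading comes with each control period).
- manip.camera(name): name is "scene" or "top"; returns a dict with "frame" (420x560x3 uint8, blue, green, red), "range_z" (420x560 float32, m along the optical axis (not along the pixel's ray), 0 where there is no reading), "camera_matrix" (3x3 intrinsics, pixels), "T" (4x4, takes a point from camera to world coordinates). Camera axes: x right, y up, looking along -z (the intrinsics and any distortion apply to the point x, -y, -z); pixel columns grow to the right and rows downward; lengths in m; the calibration is good to about 2 mm. A picture is of the moment at which its call begins.
- manip.hand_in(): hands the job in; it is judged then, once.
The state is a dict: "time_s": time; "joints": joint angles; "dq": joint speeds; "effort": joint torques, N m; "ee_pos": TCP position; "tool_rot": TCP orientation; "wrist_force": force on the tool from outside, world axes, zero at the start; "torque": the same for the moment, N m; "grip_width": opening from 0.0 (shut) to 1.0 (fully open); "gripper_force": force on a finger pad.
Only numpy, scipy, OpenCV 4.12 (cv2) and the standard library are available. Lean on these libraries where they do the work, as an engineer would, in place of code of your own. Each camera call takes 0.05 s, during which the arm holds its last target. There are 200 camera calls.

TASK

First press both little aluminium tray covers on the tool-crib gate down until they click and stay shut. Then take the gate's sagging brass bolt by its ball knob, lift its nose over the bent keeper while pulling it back clear, and swing the gate open towards the robot to about 25 degrees. The gate closes itself, so finish while still holding it ajar there, steady, and leave the hammer, brass bar and cup on the bench where they are.

Things in the scene. Friction and masses are not known exactly. Their poses are not given: they have to be found in the camera images.
- crib: plywood and steel tool crib fixed on the bench, 420 mm long (its y axis) and about 170 mm high; origin on the bench under the middle of the gate. Its -x axis points out of the gate towards the robot; its +y axis points along the shut gate from the bolt end to the hinge end. The barred steel gate (30 mm thick rail, rail top 150 mm above the bench) closes the front; two open grey trays with hinged covers (64 by 56 mm, gate's hinge half) and the bolt (free half) sit on the rail.
- gate (a joint): gate angle (rad): 0 shut, positive opening towards the robot (counter to +z: seen from above the free end swings clockwise), range 0 to 1.2. A spring closes it: to hold it takes about 3 to 4 N at the knob. Bolted it cannot open.
- gate_hinge (a point): point on the gate's vertical hinge axis (at the crib's +y end), 235 mm above the bench.
- cover_a (a joint): opening angle (rad) of the cover next to the gate hinge (tray centre 45 mm from the gate hinge axis): 0 shut, about 0.8 to 1.2 at the start. A weak spring props the cover open; in the last 0.15 rad a ball detent must be overcome (press about 3 to 6 N near the front edge, 10 N does no harm) and then holds it shut at 0.00 to 0.03. The gate itself stays shut while you press.
- cover_a_hinge (a point): point on the hinge line of the cover next to the gate hinge (tray centre 45 mm from the gate hinge axis), mid-width. The hinge runs along the gate (crib y axis) at the tray's far (+x) side; the shut cover is an aluminium plate 68 mm from the hinge towards the crib's -x, 60 mm wide along y, its top face 5 mm above this point. It opens upward and back towards +x.
- cover_a_edge (a point): point on the top (outer) face of the cover next to the gate hinge (tray centre 45 mm from the gate hinge axis), mid-width, 66 mm from its hinge, 2 mm from its free edge; moves with the cover.
- cover_b (a joint): opening angle (rad) of the cover nearer the bolt (tray centre 115 mm from the gate hinge axis): 0 shut, about 0.8 to 1.2 at the start. A weak spring props the cover open; in the last 0.15 rad a ball detent must be overcome (press about 3 to 6 N near the front edge, 10 N does no harm) and then holds it shut at 0.00 to 0.03. The gate itself stays shut while you press.
- cover_b_hinge (a point): point on the hinge line of the cover nearer the bolt (tray centre 115 mm from the gate hinge axis), mid-width. The hinge runs along the gate (crib y axis) at the tray's far (+x) side; the shut cover is an aluminium plate 68 mm from the hinge towards the crib's -x, 60 mm wide along y, its top face 5 mm above this point. It opens upward and back towards +x.
- cover_b_edge (a point): point on the top (outer) face of the cover nearer the bolt (tray centre 115 mm from the gate hinge axis), mid-width, 66 mm from its hinge, 2 mm from its free edge; moves with the cover.
- bolt_draw (a joint): how far the bolt is drawn (m): 0 to 0.003 at the start, grows as it slides along the gate towards the gate hinge (crib +y while shut), stop at 0.05. Rubs with about 2 N and stays where left. From 0.028 on the nose is clear of the keeper and the gate is free.
- bolt_lift (a joint): lift angle of the bolt (rad) about its tail pin, which lies 90 mm from the knob towards the gate hinge: 0 sagging, stop at 0.22. The bolt falls back under its weight (0.2 kg) when let go. About 0.09 is needed for the nose to pass over the keeper lip, that is the knob 8 mm up; 12 to 18 mm of knob lift is good.
- knob (a point): centre of the brass ball knob, 24 mm in diameter, on a 10 mm stem standing up from the bolt; 235 mm above the bench and 295 mm from the gate hinge axis at the start. About 30 mm clear below the ball's centre; free space before and behind it (crib x), so pinch it from above with the fingers closing across the gate (crib x). The keeper's cheeks stand 40 mm beyond it (crib -y) and lower than its centre (215 mm).
- nose (a point): underside of the brass block (16 by 16 by 24 mm) that hangs at the bolt's end, 60 mm beyond the knob; at the start it sits down inside the keeper, 13 mm below the lip's top.
- keeper_lip (a point): middle of the top of the keeper's bent-up lip (3 mm thick), fixed to the latch post at the gate's free end, between the gate and the nose; two cheeks 33 mm apart (crib x) behind it stop the nose from leaving sideways until it is drawn 28 mm.
- hammer: bystander: hammer with dark wooden handle, 260 mm long, lying on the bench left of the crib.
- brass_bar: bystander: bare brass bar 90 by 28 by 14 mm lying in front of the hinge end; origin at the centre of its underside.
- brush_cup: bystander: white cup, 72 mm in diameter, 80 mm high, right of the crib; origin at the centre of its underside.

How it is judged:
By the outcome, as a careful person would: the job done as asked, in the order asked, and still so for the second after the job is handed in, while the arm keeps its last pose, push and grip.
It also fails if it takes over 58 s, if anything falls off the work surface, if the arm or the gripper's body presses on something with over 40 N, if the wrist force passes 120 N, or if a joint passes its speed limit or range.

## Working session

There is one attempt and no reset: what is moved stays moved. The work goes in short steps, Python scripts to look and compute and a tool call to move; the robot and the scene stay as the last step left them, time stands still between calls to the robot, and variables do not carry over. Pictures are saved under pics/ and viewed, at most 10 in all, crops included, and the job is handed in when it is done.

Besides the shell and the picture viewer there is one more tool, called by a JSON object that holds its "api" and its "payload". arm_command: Moves the arm, as the interface text tells. Its arguments: {"type":"object","properties":{"increments":{"type":"string"}},"required":["increments"]}

```bash
mkdir -p pics; ls; cat > h.py <<'E'
import numpy as np, cv2
from workcell import manip
from scipy.spatial.transform import Rotation as R
def cam(n):
    c=manip.camera(n); K=c["camera_matrix"]; z=c["range_z"]
    v,u=np.mgrid[:z.shape[0],:z.shape[1]]
    P=np.stack([(u-K[0,2])/K[0,0]*z,-(v-K[1,2])/K[1,1]*z,-z,np.ones_like(z)],-1)
    W=(P@c["T"].T)[...,:3]; W[z==0]=np.nan
    return c,W
E
python3 - <<'E'
from h import *
o=manip.get_obs(); print({k:np.round(v,3) for k,v in o.items()})
for n in("scene","top"):
    c,W=cam(n); cv2.imwrite(f"pics/{n}0.png",c["frame"]); np.save(n+"0.npy",W); print(n,[k for k in c],c["T"].round(3).tolist(),c["camera_matrix"].round(1).tolist())
E
```

```text
pics
{'time_s': np.float64(0.0), 'joints': array([ 1.281,  0.418, -0.01 ,  1.614,  0.005,  1.111, -0.053]), 'dq': array([ 0.   ,  0.   ,  0.   ,  0.   , -0.001, -0.001,  0.001]), 'effort': array([-0.0000e+00, -8.5125e+01,  6.3900e-01, -4.2599e+01, -4.9000e-02,
        1.9000e-02,  0.0000e+00]), 'ee_pos': array([ 0.154, -0.605,  0.205]), 'tool_rot': array([-3.116, -0.39 ,  0.   ]), 'wrist_force': array([ 0.19 ,  1.076, -0.137]), 'torque': array([-0.038, -0.009,  0.028]), 'gripper_force': np.float64(0.0), 'grip_width': np.float64(1.002)}
scene ['frame', 'range_z', 'camera_matrix', 'T'] [[0.697, -0.507, 0.507, 1.147], [0.717, 0.496, -0.49, -0.605], [-0.003, 0.705, 0.709, 1.017], [0.0, 0.0, 0.0, 1.0]] [[488.8, 0.0, 269.8], [0.0, 488.8, 211.9], [0.0, 0.0, 1.0]]
top ['frame', 'range_z', 'camera_matrix', 'T'] [[-0.019, 0.992, -0.127, 0.338], [-1.0, -0.018, 0.002, -0.006], [-0.0, 0.127, 0.992, 1.474], [0.0, 0.0, 0.0, 1.0]] [[518.1, 0.0, 278.5], [0.0, 518.1, 217.5], [0.0, 0.0, 1.0]]
```

View pics/scene0.png

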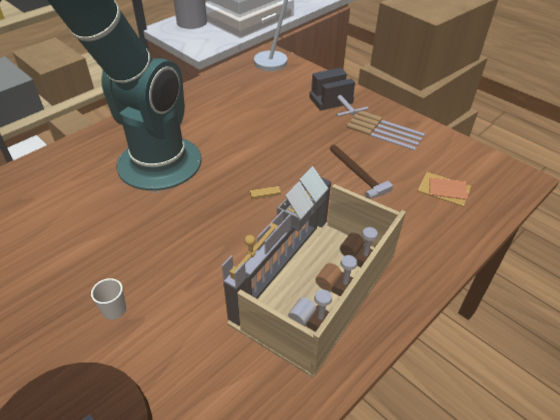

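View pics/top0.png

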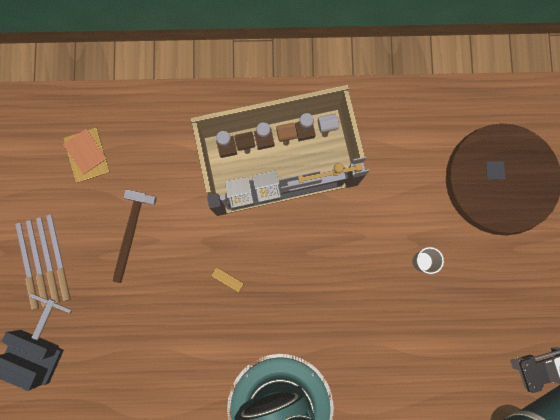

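Scene view: knob at about (250,241), raised covers at (300,200) and (315,185). Top view: knob near (338,168), covers near (240,192) and (267,186), hinge post near (215,203), brass bar at (228,279) and cup at (430,260).

```bash
python3 - <<'E'
from h import *
t=cv2.imread("pics/top0.png"); s=cv2.imread("pics/scene0.png")
a=cv2.resize(t[130:225,190:380],(760,380),interpolation=cv2.INTER_CUBIC)
cv2.imwrite("pics/topz.png",a)
cv2.imwrite("pics/scz.png",cv2.resize(s[160:330,215:345],None,fx=3.5,fy=3.5,interpolation=cv2.INTER_CUBIC))
for n,im in(("top",t),("scene",s)):
    W=np.load(n+"0.npy"); hsv=cv2.cvtColor(im,cv2.COLOR_BGR2HSV)
    m=(hsv[...,0]>14)&(hsv[...,0]<28)&(hsv[...,1]>150)&(hsv[...,2]>120)&(W[...,2]>0.17)&(W[...,2]<0.3)&(W[...,0]>.4)&(W[...,0]<.9)&(abs(W[...,1])<.35)
    v,u=np.nonzero(m); print(n,m.sum())
    if m.sum():
        P=W[m]; k=P[:,2]>0.228; print("knob top pts",P[k].mean(0),P[k].max(0),P[k].min(0),u[k].mean(),v[k].mean(),k.sum())
    # high points
    m=(W[...,2]>0.16)&(W[...,0]>.45)&(W[...,0]<.9)&(abs(W[...,1])<.35)
    n_,l,st,c=cv2.connectedComponentsWithStats(m.astype(np.uint8))
    for i in range(1,n_):
        if st[i,4]>8: Q=W[l==i]; print(st[i],Q.min(0).round(3),Q.max(0).round(3),Q.mean(0).round(3))
E
```

```text
top 0
[ 191   85  179  118 2892] [ 0.544 -0.235  0.16 ] [0.852 0.215 0.25 ] [ 0.684 -0.033  0.183]
[225 177  29  33 618] [0.53  0.056 0.16 ] [0.606 0.125 0.245] [0.567 0.09  0.206]
[207 193  19  16 195] [0.534 0.126 0.161] [0.572 0.174 0.186] [0.553 0.153 0.169]
scene 0
[ 221  166  110  123 3018] [ 0.533 -0.234  0.16 ] [0.65  0.175 0.249] [ 0.601 -0.038  0.199]
[ 237  184  169  156 1709] [ 0.577 -0.233  0.16 ] [0.854 0.221 0.177] [ 0.778 -0.034  0.168]
```

View pics/topz.png

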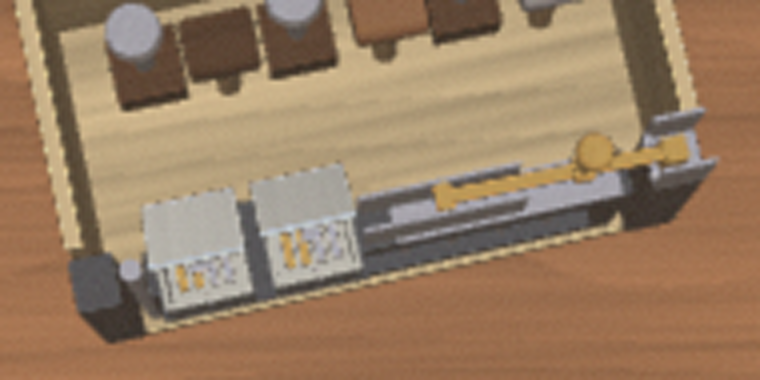

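View pics/scz.png

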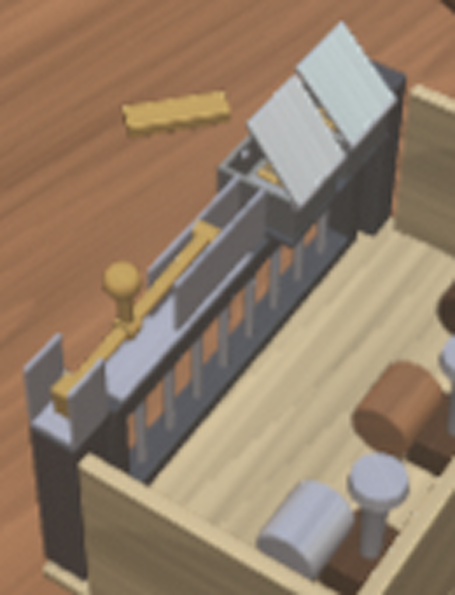

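The crops show the knob at top pixel (338,168), the gate's hinge pin at (223,197.5), and both covers propped up, with their free edges up and to the rear (+x).

```bash
python3 - <<'E'
from h import *
from scipy.optimize import least_squares
Ws={n:np.load(n+"0.npy") for n in("top","scene")}
for n,(u,v) in(("top",(338,168)),("scene",(250,239))):
    W=Ws[n]; P=W[v-6:v+7,u-6:u+7].reshape(-1,3); P=P[(P[:,2]>.222)&(P[:,2]<.26)]
    r=least_squares(lambda c:np.linalg.norm(P-c,axis=1)-.012,P.mean(0)-[0,0,.008],loss='soft_l1',f_scale=.002)
    print(n,len(P),r.x.round(4),np.abs(r.fun).mean())
def px(n,uvs,f,off):
    for u,v in uvs:
        uu,vv=int(round(u/f+off[0])),int(round(v/f+off[1])); print(n,(u,v),Ws[n][vv,uu].round(3))
px("top",[(132,268),(150,215),(228,197),(238,245),(156,258),(262,190),(342,174),(350,230),(265,246)],4,(190,130))
px("scene",[(340,32),(385,100),(345,135),(300,75),(292,85),(338,155),(300,198),(255,130),(320,95),(297,140)],3.5,(215,160))
# cover planes (z>.17, y .0-.13) from scene
W=Ws["scene"]; m=(W[...,2]>.172)&(W[...,0]>.5)&(W[...,0]<.68)&(W[...,1]>-.03)&(W[...,1]<.14)
P=W[m]; print(len(P),P.mean(0)); _,_,vt=np.linalg.svd(P-P.mean(0)); print(vt)
# crib yaw: back wall top edges
for n in Ws:
    W=Ws[n]; m=(W[...,2]>.16)&(W[...,2]<.18)&(W[...,0]>.7)&(W[...,0]<.9)&(abs(W[...,1])<.18); P=W[m]
    s=np.polyfit(P[:,1],P[:,0],1); print(n,"back wall dx/dy",s,len(P))
E
```

```text
top 77 [ 0.6166 -0.1557  0.2347] 0.0012092542129362616
scene 100 [ 0.6165 -0.1538  0.2348] 0.0009005066458484783
top (132, 268) [0.558 0.131 0.184]
top (150, 215) [0.587 0.116 0.204]
top (228, 197) [0.599 0.069 0.202]
top (238, 245) [0.561 0.06  0.243]
top (156, 258) [0.556 0.111 0.239]
top (262, 190) [0.6   0.046 0.209]
top (342, 174) [ 0.609 -0.004  0.208]
top (350, 230) [ 0.577 -0.008  0.191]
top (265, 246) [0.575 0.049 0.152]
scene (340, 32) [0.559 0.108 0.242]
scene (385, 100) [0.596 0.12  0.192]
scene (345, 135) [0.605 0.068 0.199]
scene (300, 75) [0.567 0.06  0.237]
scene (292, 85) [0.575 0.04  0.246]
scene (338, 155) [0.612 0.054 0.196]
scene (300, 198) [0.622 0.005 0.194]
scene (255, 130) [ 0.585 -0.003  0.238]
scene (320, 95) [0.579 0.065 0.223]
scene (297, 140) [0.597 0.025 0.219]
1441 [0.58771708 0.04606582 0.21093639]
[[-0.14462159  0.97858816  0.14645755]
 [ 0.50969525  0.20054154 -0.83665635]
 [ 0.84811282  0.04634985  0.52778437]]
top back wall dx/dy [-0.20029083  0.80655522] 802
scene back wall dx/dy [-0.20043428  0.81031646] 905
```

{"api": "arm_command", "payload": {"increments": "0.1 -0.1 -0.25 0 1; 0.9 -0.88 -0.6 0 1; 0.9 -0.88 -0.6 0 1; 0.9 -0.88 -0.6 0 1; 0.9 -0.88 -0.6 0 1"}}

```text
time_s: 0.52
ee_pos: [0.2478, -0.4508, 0.2927]
tool_rot: [-3.117, -0.39, 0.001]
wrist_force: [1.5, 0.1, 0.8]
grip_width: 0.682
gripper_force: 0.0
```

{"api": "arm_command", "payload": {"increments": "0.95 -0.93 0 0 1; 0.95 -0.93 0 0 1; 0.95 -0.93 0 0 1; 0.95 -0.93 0 0 1; 0.95 -0.93 0 0 1"}}

```text
time_s: 0.93
ee_pos: [0.3521, -0.2795, 0.2925]
tool_rot: [3.117, 0.392, -0.0]
wrist_force: [0.4, 1.1, -0.3]
grip_width: 0.325
gripper_force: 0.0
```

{"api": "arm_command", "payload": {"increments": "0.95 -0.93 0 0 1; 0.95 -0.93 0 0 1; 0.95 -0.93 0 0 1; 0.95 -0.93 0 0 1; 0.95 -0.93 0 0 1"}}

```text
time_s: 1.35
ee_pos: [0.4557, -0.1091, 0.2925]
tool_rot: [-3.117, -0.392, -0.001]
wrist_force: [-0.8, -1.5, 0.8]
grip_width: 0.01
gripper_force: 0.0
```

```bash
cat >> h.py <<'E'
ex=np.array([.9805,.1965,0]); ey=np.array([-.1965,.9805,0]); G=np.array([.5585,.1345,0])
def cp(u,d,z): return G+u*ex-d*ey+[0,0,z]   # u across gate (crib x), d from gate hinge axis
def go(*T):
    o=manip.get_obs(); r=R.from_rotvec(o["tool_rot"])
    p=o["ee_pos"]-G; print("t",round(o["time_s"],2),"u,d,z",np.round([p@ex,-p@ey,p[2]],4),"F",o["wrist_force"].round(1),"j",o["joints"].round(2),"w",round(float(o["grip_width"]),3),round(float(o["gripper_force"]),1))
    M=r.as_matrix(); print("yaw tool x",np.degrees(np.arctan2(M[1,0],M[0,0])).round(2),"tilt z",M[:,2].round(3))
    for t in T: print(t,(r.inv().apply(cp(*t)-o["ee_pos"])/.15).round(3))
E
python3 -c "
from h import *
go((.02,.045,.275),(.012,.045,.24),(-.003,.045,.218))"
```

```text
t 1.35 u,d,z [-0.1487  0.2186  0.2925] F [-0.8 -1.5  0.8] j [ 0.63  0.07 -0.49  1.86  0.04  1.22 -1.19] w 0.01 0.0
yaw tool x 14.35 tilt z [ 0.  0. -1.]
(0.02, 0.045, 0.275) [ 1.184 -1.097  0.117]
(0.012, 0.045, 0.24) [ 1.13  -1.099  0.351]
(-0.003, 0.045, 0.218) [ 1.03  -1.105  0.497]
```

{"api": "arm_command", "payload": {"increments": "0.98 -0.98 0 0 1; 0.98 -0.98 0 0 1; 0.98 -0.98 0 0 1; 0.98 -0.98 0 0 1; 0.98 -0.98 0 0 1"}}

```text
time_s: 1.77
ee_pos: [0.5617, 0.0684, 0.2922]
tool_rot: [-3.117, -0.389, 0.0]
wrist_force: [-0.3, -1.6, 1.5]
grip_width: 0.003
gripper_force: 0.0
```

```bash
python3 -c "
from h import *
go((.02,.045,.275),(.012,.045,.24),(-.003,.045,.218),(-.02,.045,.2),(-.02,.045,.19))"
```

```text
t 1.77 u,d,z [-0.0099  0.0655  0.2922] F [-0.3 -1.6  1.5] j [ 0.33  0.29 -0.62  1.64  0.18  1.27 -1.65] w 0.003 0.0
yaw tool x 14.22 tilt z [-0.  0. -1.]
(0.02, 0.045, 0.275) [ 0.206 -0.126  0.115]
(0.012, 0.045, 0.24) [ 0.153 -0.129  0.348]
(-0.003, 0.045, 0.218) [ 0.053 -0.134  0.495]
(-0.02, 0.045, 0.2) [-0.06  -0.14   0.615]
(-0.02, 0.045, 0.19) [-0.06  -0.14   0.682]
```

{"api": "arm_command", "payload": {"increments": "0.19 -0.12 0 0 1; 0.19 -0.12 0.1 0 1; 0.18 -0.12 0.2 0 1; 0.15 -0.12 0.35 0 1"}}

```text
time_s: 2.1
ee_pos: [0.5791, 0.0905, 0.2397]
tool_rot: [-3.116, -0.391, -0.002]
wrist_force: [1.4, 0.8, -0.3]
grip_width: 0.004
gripper_force: 0.0
```

```bash
python3 -c "
from h import *
go((.012,.045,.24),(-.003,.045,.218),(-.02,.045,.2),(-.02,.045,.19))"
```

```text
t 2.1 u,d,z [0.0116 0.0472 0.2397] F [ 1.4  0.8 -0.3] j [ 0.27  0.38 -0.61  1.66  0.23  1.18 -1.72] w 0.004 0.0
yaw tool x 14.32 tilt z [ 0.001  0.001 -1.   ]
(0.012, 0.045, 0.24) [ 0.004 -0.014 -0.002]
(-0.003, 0.045, 0.218) [-0.096 -0.019  0.144]
(-0.02, 0.045, 0.2) [-0.21  -0.025  0.264]
(-0.02, 0.045, 0.19) [-0.21  -0.025  0.331]
```

{"api": "arm_command", "payload": {"increments": "-0.03 -0.01 0.08 0 1; -0.1 -0.015 0.145 0 1; -0.16 -0.02 0.21 0 1; -0.22 -0.02 0.27 0 1; -0.22 -0.02 0.3 0 1"}}

```text
time_s: 2.52
ee_pos: [0.5441, 0.0839, 0.194]
tool_rot: [3.117, 0.39, -0.003]
wrist_force: [-15.9, -3.3, 23.6]
grip_width: -0.0
gripper_force: 12.0
```

```bash
python3 -c "
from h import *
go((-.02,.045,.19))
c,W=cam('scene'); cv2.imwrite('pics/s1.png',cv2.resize(c['frame'][110:310,190:400],None,fx=2.8,fy=2.8))"
```

```text
t 2.52 u,d,z [-0.0241  0.0468  0.194 ] F [-15.9  -3.3  23.6] j [ 0.29  0.36 -0.61  1.8   0.23  1.06 -1.73] w -0.0 12.0
yaw tool x 14.25 tilt z [-0.002 -0.001 -1.   ]
(-0.02, 0.045, 0.19) [ 0.028 -0.011  0.027]
```

View pics/s1.png

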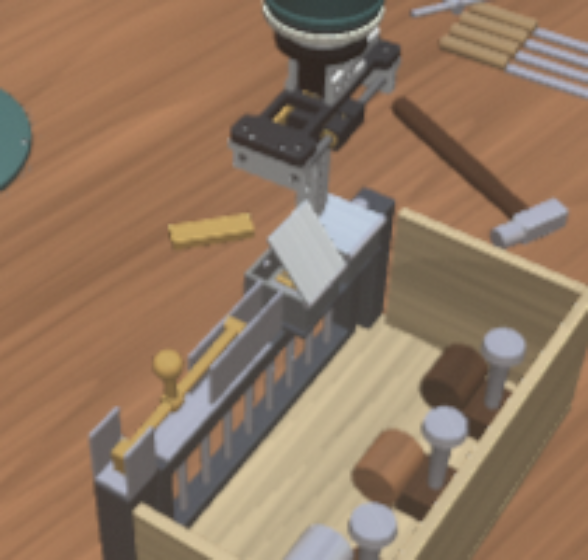

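The picture shows cover A lying flat under the fingers (at crop pixel 350,220), and cover B still up. I'll lift off and go to cover B.

{"api": "arm_command", "payload": {"increments": "0 0 -0.1 0 1; 0 0 -0.3 0 1; 0.02 0.05 -0.55 0 1; 0.1 0.15 -0.6 0 1; 0.25 0.46 -0.6 0 1"}}

```text
time_s: 2.98
ee_pos: [0.5933, 0.0381, 0.2891]
tool_rot: [-3.116, -0.399, -0.008]
wrist_force: [0.1, 0.7, -0.1]
grip_width: 0.003
gripper_force: 0.0
```

```bash
python3 -c "
from h import *
go((.02,.115,.275),(.012,.115,.24),(-.003,.115,.218),(-.02,.115,.198))
c,W=cam('scene'); m=(W[...,0]>.5)&(W[...,0]<.65)
P=(W-G); u=P@ex; d=-P@ey
k=(abs(d-.045)<.02)&(abs(u)<.02)&(W[...,2]<.23); print(k.sum(),np.nanpercentile(W[k][:,2],[5,50,95]))
k=(abs(d-.115)<.02)&(abs(u)<.05)&(W[...,2]>.19)&(W[...,2]<.25); print(k.sum(),np.polyfit(u[k],W[k][:,2],1),u[k].min(),W[k][:,2].max())"
```

```text
t 2.98 u,d,z [0.0152 0.1014 0.2891] F [ 0.1  0.7 -0.1] j [ 0.35  0.35 -0.6   1.58  0.2   1.27 -1.6 ] w 0.003 0.0
yaw tool x 14.58 tilt z [ 0.005  0.001 -1.   ]
(0.02, 0.115, 0.275) [0.026 0.093 0.094]
(0.012, 0.115, 0.24) [-0.028  0.089  0.327]
(-0.003, 0.115, 0.218) [-0.129  0.084  0.473]
(-0.02, 0.115, 0.198) [-0.243  0.077  0.606]
323 [0.0119747  0.06369014 0.19773661]
374 [-0.8011825   0.23034674] -0.030739564676065277 0.24878471992981654
```

{"api": "arm_command", "payload": {"increments": "0.0 0.09 0.1 0 1; -0.02 0.09 0.32 0 1; -0.08 0.085 0.4 0 1; -0.13 0.08 0.48 0 1; -0.2 0.08 0.55 0 1"}}

```text
time_s: 3.45
ee_pos: [0.5668, 0.0154, 0.2014]
tool_rot: [-3.117, -0.39, 0.0]
wrist_force: [1.9, 0.9, 1.0]
grip_width: 0.002
gripper_force: 0.4
```

```bash
python3 -c "
from h import *
go((-.02,.115,.2),(-.02,.115,.196),(-.02,.115,.192))"
```

```text
t 3.45 u,d,z [-0.0153  0.1184  0.2014] F [1.9 0.9 1. ] j [ 0.39  0.37 -0.58  1.75  0.23  1.09 -1.6 ] w 0.002 0.4
yaw tool x 14.25 tilt z [-0.     0.001 -1.   ]
(-0.02, 0.115, 0.2) [-0.03  -0.024  0.01 ]
(-0.02, 0.115, 0.196) [-0.03  -0.024  0.036]
(-0.02, 0.115, 0.192) [-0.03  -0.024  0.063]
```

{"api": "arm_command", "payload": {"increments": "-0.03 -0.02 0.015 0 1; -0.03 -0.02 0.035 0 1; -0.03 -0.02 0.05 0 1; -0.03 -0.02 0.05 0 1"}}

```text
time_s: 3.78
ee_pos: [0.5619, 0.0173, 0.1952]
tool_rot: [-3.117, -0.39, -0.0]
wrist_force: [-2.3, -0.2, 3.4]
grip_width: 0.002
gripper_force: 1.7
```

{"api": "arm_command", "payload": {"increments": "0 0 0.01 0 1; 0 0 0.02 0 1; 0 0 0.02 0 1"}}

```text
time_s: 4.03
ee_pos: [0.5622, 0.0173, 0.1938]
tool_rot: [3.117, 0.39, 0.002]
wrist_force: [-12.6, -1.8, 29.1]
grip_width: 0.002
gripper_force: 14.0
```

{"api": "arm_command", "payload": {"increments": "0 0 -0.1 0 1; 0 0 -0.3 0 1; 0.02 0 -0.6 0 1; 0.1 0.2 -0.75 0.05 0.4; 0.1 0.45 -0.75 0.1 0.4"}}

```text
time_s: 4.45
ee_pos: [0.5959, -0.0422, 0.3111]
tool_rot: [-3.141, 0.002, -0.014]
wrist_force: [2.5, -0.6, 0.2]
grip_width: 0.114
gripper_force: 0.0
```

```bash
python3 -c "
from h import *
go((0,.295,.3))
c,W=cam('scene'); 
P=(W-G); u=P@ex; d=-P@ey
for q in(.045,.115):
  k=(abs(d-q)<.025)&(abs(u)<.03)&(W[...,2]<.27)&(W[...,2]>.185); print(k.sum(),np.nanpercentile(W[k][:,2],[5,50,95]),np.polyfit(u[k],W[k][:,2],1))
cv2.imwrite('pics/s2.png',cv2.resize(c['frame'][110:310,190:400],None,fx=2.8,fy=2.8))"
```

```text
t 4.45 u,d,z [0.002  0.1806 0.3111] F [ 2.5 -0.6  0.2] j [ 0.43  0.33 -0.53  1.54  0.17  1.31 -1.69] w 0.114 0.0
yaw tool x -0.08 tilt z [ 0.009  0.    -1.   ]
(0, 0.295, 0.3) [0.137 0.75  0.075]
330 [0.19293546 0.19582218 0.1984497 ] [-0.01331945  0.19573857]
361 [0.19297348 0.19559411 0.19835424] [-0.01036262  0.19558082]
```

View pics/s2.png

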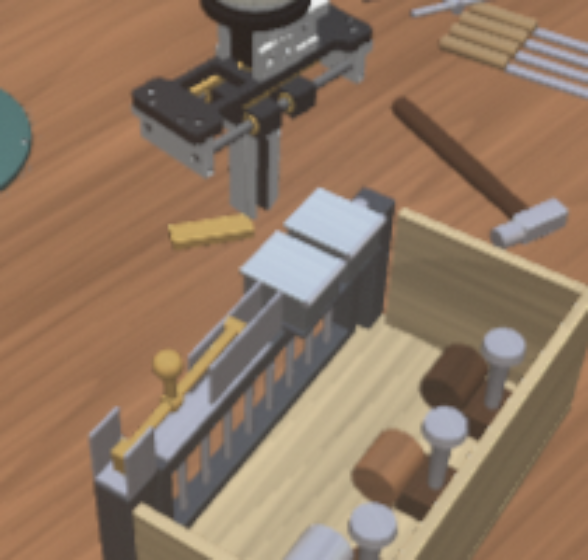

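Both covers lie flat and shut (crop pixels 335,220 and 293,265). Next is the knob.

{"api": "arm_command", "payload": {"increments": "0.12 0.7 0.05 0.1 0.4; 0.12 0.7 0.05 0.1 0.4; 0.12 0.7 0.05 0.1 0.4; 0.12 0.7 0.05 0.1 0.4; 0.12 0.7 0.05 0.1 0.4"}}

```text
time_s: 4.92
ee_pos: [0.6107, -0.1517, 0.2964]
tool_rot: [2.984, -0.981, -0.001]
wrist_force: [0.8, 0.9, 0.1]
grip_width: 0.509
gripper_force: 0.0
```

{"api": "arm_command", "payload": {"increments": "0 0 0 0.1 0.4; 0 0 0 0.1 0.4; 0 0 0 0.1 0.4; 0 0 0 0.1 0.4; 0 0 0 0.1 0.4"}}

```text
time_s: 5.33
ee_pos: [0.6108, -0.1497, 0.297]
tool_rot: [-2.541, 1.847, -0.0]
wrist_force: [-0.3, -0.1, 0.7]
grip_width: 0.599
gripper_force: 0.0
```

```bash
python3 -c "
from h import *
go((0,.295,.28),(0,.295,.216))"
```

```text
t 5.33 u,d,z [-0.0045  0.2889  0.297 ] F [-0.3 -0.1  0.7] j [ 0.39  0.37 -0.27  1.48  0.1   1.3  -2.72] w 0.599 0.0
yaw tool x -72.03 tilt z [ 0. -0. -1.]
(0, 0.295, 0.28) [ 0.044 -0.025  0.113]
(0, 0.295, 0.216) [ 0.044 -0.025  0.54 ]
```

Joint 7 is close to its limit, so I'll turn the gripper half a turn the other way.

{"api": "arm_command", "payload": {"increments": "0 0 0 -0.1 0.4; 0 0 0 -0.1 0.4; 0 0 0 -0.1 0.4; 0 0 0 -0.1 0.4; 0 0 0 -0.1 0.4"}}

```text
time_s: 5.75
ee_pos: [0.6108, -0.1497, 0.297]
tool_rot: [-2.992, 0.958, -0.0]
wrist_force: [-0.3, -0.8, -0.4]
grip_width: 0.599
gripper_force: 0.0
```

{"api": "arm_command", "payload": {"increments": "0 0 0 -0.1 0.4; 0 0 0 -0.1 0.4; 0 0 0 -0.1 0.4; 0 0 0 -0.1 0.4; 0 0 0 -0.1 0.4"}}

```text
time_s: 6.17
ee_pos: [0.6108, -0.1497, 0.297]
tool_rot: [-3.142, -0.008, -0.0]
wrist_force: [-0.2, -0.7, -0.2]
grip_width: 0.599
gripper_force: 0.0
```

{"api": "arm_command", "payload": {"increments": "0 0 0 -0.1 0.4; 0 0 0 -0.1 0.4; 0 0 0 -0.1 0.4; 0 0 0 -0.1 0.4; 0 0 0 -0.1 0.4"}}

```text
time_s: 6.58
ee_pos: [0.6108, -0.1497, 0.297]
tool_rot: [2.987, 0.973, 0.0]
wrist_force: [-0.1, -0.4, -0.2]
grip_width: 0.599
gripper_force: 0.0
```

{"api": "arm_command", "payload": {"increments": "0 0 0 -0.1 0.4; 0 0 0 -0.1 0.4; 0 0 0 -0.1 0.4; 0 0 0 -0.1 0.4; 0 0 0 -0.1 0.4"}}

```text
time_s: 7.0
ee_pos: [0.6108, -0.1498, 0.297]
tool_rot: [2.543, 1.844, 0.0]
wrist_force: [-0.6, -0.7, 0.4]
grip_width: 0.6
gripper_force: 0.0
```

{"api": "arm_command", "payload": {"increments": "0 0 0 -0.08 0.4; 0 0 0 -0.08 0.4; 0 0 0 -0.08 0.4; 0 0 0 -0.08 0.4; 0 0 0 -0.08 0.4"}}

```text
time_s: 7.42
ee_pos: [0.6107, -0.1499, 0.2968]
tool_rot: [-2.004, -2.419, -0.001]
wrist_force: [0.0, -0.0, 0.4]
grip_width: 0.601
gripper_force: 0.0
```

```bash
python3 -c "
from h import *
go((0,.295,.28),(0,.295,.216))"
```

```text
t 7.42 u,d,z [-0.0047  0.2891  0.2968] F [ 0.  -0.   0.4] j [ 0.77  0.47 -0.82  1.47  0.34  1.35  0.11] w 0.601 0.0
yaw tool x 100.71 tilt z [-0.  0. -1.]
(0, 0.295, 0.28) [-0.039  0.032  0.112]
(0, 0.295, 0.216) [-0.039  0.032  0.539]
```

{"api": "arm_command", "payload": {"increments": "-0.04 0.03 0 0 0.4; -0.04 0.03 0.15 0 0.4; -0.04 0.03 0.35 0 0.4; -0.04 0.03 0.53 0 0.4; -0.04 0.03 0.53 0 0.4"}}

```text
time_s: 7.83
ee_pos: [0.6142, -0.1552, 0.2126]
tool_rot: [-2.014, -2.404, 0.004]
wrist_force: [0.0, 0.2, -0.9]
grip_width: 0.601
gripper_force: 0.0
```

{"api": "arm_command", "payload": {"increments": "0 0 0 0 1; 0 0 0 0 1; 0 0 0 0 1; 0 0 0 0 1; 0 0 0 0 1"}}

```text
time_s: 8.25
ee_pos: [0.6164, -0.1548, 0.2185]
tool_rot: [2.012, 2.411, 0.001]
wrist_force: [-0.5, 0.6, 0.6]
grip_width: 0.284
gripper_force: 0.0
```

```bash
python3 -c "
from h import *
go((0,.295,.231),(0,.255,.231))"
```

```text
t 8.25 u,d,z [-1.000e-04  2.950e-01  2.185e-01] F [-0.5  0.6  0.6] j [ 0.75  0.54 -0.79  1.55  0.4   1.22  0.07] w 0.284 0.0
yaw tool x 100.32 tilt z [ 0.001 -0.    -1.   ]
(0, 0.295, 0.231) [ 0.     0.001 -0.084]
(0, 0.255, 0.231) [ 0.267 -0.004 -0.084]
```

{"api": "arm_command", "payload": {"increments": "0 0 0.015 0 1; 0 0 0.015 0 1; 0 0 0.015 0 1; 0 0 0.015 0 1"}}

```text
time_s: 8.58
ee_pos: [0.6164, -0.155, 0.2158]
tool_rot: [2.012, 2.411, 0.001]
wrist_force: [0.0, -0.5, 5.7]
grip_width: 0.237
gripper_force: 30.0
```

```bash
python3 -c "
from h import *
go((0,.295,.231),(0,.255,.231))"
```

```text
t 8.58 u,d,z [-2.000e-04  2.952e-01  2.158e-01] F [ 0.  -0.5  5.7] j [ 0.75  0.54 -0.79  1.56  0.4   1.21  0.07] w 0.237 30.0
yaw tool x 100.33 tilt z [ 0.001 -0.001 -1.   ]
(0, 0.295, 0.231) [ 0.001  0.001 -0.101]
(0, 0.255, 0.231) [ 0.268 -0.004 -0.102]
```

{"api": "arm_command", "payload": {"increments": "0 0 -0.03 0 1; 0 0 -0.06 0 1; 0 0 -0.1 0 1; 0 0 -0.1 0 1"}}

```text
time_s: 8.92
ee_pos: [0.6158, -0.1531, 0.2308]
tool_rot: [-2.009, -2.413, -0.001]
wrist_force: [-0.4, 5.3, -5.5]
grip_width: 0.238
gripper_force: 30.0
```

{"api": "arm_command", "payload": {"increments": "0.04 0 0 0 1; 0.1 0 0 0 1; 0.17 0 0 0 1; 0.25 -0.004 0 0 1; 0.25 -0.004 0 0 1"}}

```text
time_s: 9.33
ee_pos: [0.6082, -0.1144, 0.2305]
tool_rot: [-2.008, -2.416, -0.001]
wrist_force: [-1.5, 2.8, -4.2]
grip_width: 0.237
gripper_force: 30.0
```

```bash
python3 -c "
from h import *
go()
c,W=cam('scene'); cv2.imwrite('pics/s3.png',cv2.resize(c['frame'][140:320,190:360],None,fx=3.3,fy=3.3))"
```

```text
t 9.33 u,d,z [-2.000e-04  2.538e-01  2.305e-01] F [-1.5  2.8 -4.2] j [ 0.72  0.5  -0.81  1.58  0.38  1.22  0.03] w 0.237 30.0
yaw tool x 100.54 tilt z [ 0.     0.001 -1.   ]
```

View pics/s3.png

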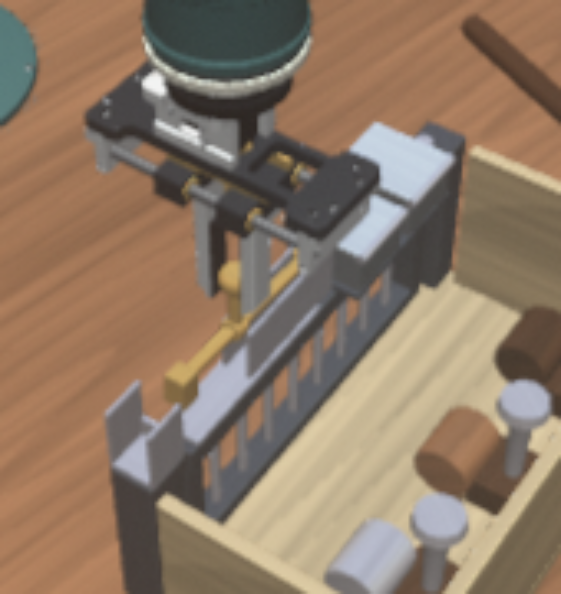

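The picture shows the nose (crop 180,385) clear of the keeper cheeks (crop 140,430) with the bolt held up. The swing comes next.

```bash
python3 -c "
from h import *
go(*[(-.2538*np.sin(a),.2538*np.cos(a),.2305) for a in np.radians([2,5,9,13,17,21,25.5])])"
```

```text
t 9.38 u,d,z [-0.0004  0.2551  0.2303] F [-1.2  1.7 -3.7] j [ 0.72  0.5  -0.81  1.58  0.38  1.22  0.03] w 0.239 30.0
yaw tool x 100.51 tilt z [-0.     0.001 -1.   ]
(np.float64(-0.008857492263094747), np.float64(0.2536453918974465), 0.2305) [ 0.009 -0.057 -0.001]
(np.float64(-0.022120127509355644), np.float64(0.25283421437568504), 0.2305) [ 0.013 -0.145 -0.001]
(np.float64(-0.0397030672272106), np.float64(0.250675300843046), 0.2305) [ 0.025 -0.263 -0.001]
(np.float64(-0.057092577592472944), np.float64(0.24729512244249274), 0.2305) [ 0.046 -0.379 -0.001]
(np.float64(-0.0742039386586306), np.float64(0.24271014706341842), 0.2305) [ 0.075 -0.493 -0.001]
(np.float64(-0.09095378559459721), np.float64(0.23694271224498983), 0.2305) [ 0.112 -0.606 -0.001]
(np.float64(-0.10926371636994532), np.float64(0.22907614516799465), 0.2305) [ 0.163 -0.728 -0.001]
```

{"api": "arm_command", "payload": {"increments": "0.002 -0.057 0 0.006 1; 0.006 -0.145 0 0.014 1; 0.018 -0.263 0 0.025 1; 0.018 -0.263 0 0.025 1"}}

```text
time_s: 9.72
ee_pos: [0.5676, -0.1225, 0.2302]
tool_rot: [-2.2, -2.243, 0.001]
wrist_force: [4.2, 1.2, -4.2]
grip_width: 0.237
gripper_force: 30.0
```

```bash
python3 -c "
from h import *
go(*[(-.255*np.sin(a),.255*np.cos(a),.2305) for a in np.radians([9,13,17,21,25.5])])"
```

```text
t 9.72 u,d,z [-0.0416  0.2537  0.2302] F [ 4.2  1.2 -4.2] j [ 0.77  0.42 -0.79  1.68  0.32  1.18 -0.09] w 0.237 30.0
yaw tool x 91.11 tilt z [-0.001 -0.    -1.   ]
(np.float64(-0.03989078858525887), np.float64(0.25186052685176014), 0.2305) [ 0.014  0.009 -0.002]
(np.float64(-0.05736251885768558), np.float64(0.24846436652023499), 0.2305) [ 0.016 -0.11  -0.002]
(np.float64(-0.07455478470429788), np.float64(0.24385771277057405), 0.2305) [ 0.026 -0.228 -0.002]
(np.float64(-0.09138382713405158), np.float64(0.23806300875678646), 0.2305) [ 0.044 -0.345 -0.002]
(np.float64(-0.10978032968611526), np.float64(0.23015924750921446), 0.2305) [ 0.074 -0.475 -0.002]
```

{"api": "arm_command", "payload": {"increments": "0.005 -0.11 0 0.011 1; 0.015 -0.228 0 0.022 1; 0.035 -0.345 0 0.033 1; 0.065 -0.46 0 0.045 1; 0.065 -0.46 0 0.045 1"}}

```text
time_s: 10.13
ee_pos: [0.4988, -0.1141, 0.2306]
tool_rot: [2.492, 1.911, -0.001]
wrist_force: [4.3, 0.7, -3.6]
grip_width: 0.237
gripper_force: 30.0
```

{"api": "arm_command", "payload": {"increments": "0 0 0 0 1; 0 0 0 0 1; 0 0 0 0 1; 0 0 0 0 1; 0 0 0 0 1"}}

```text
time_s: 10.55
ee_pos: [0.5006, -0.1144, 0.23]
tool_rot: [-2.489, -1.916, -0.0]
wrist_force: [3.5, -3.4, -1.0]
grip_width: 0.239
gripper_force: 30.0
```

```bash
python3 -c "
from h import *
go()
p=manip.get_obs()['ee_pos']-G; print(np.degrees(np.arctan2(-p@ex,-p@ey)),np.hypot(p[0],p[1]))
c,W=cam('scene'); cv2.imwrite('pics/s4.png',cv2.resize(c['frame'][140:320,170:360],None,fx=3.3,fy=3.3))
P=W-G;u=P@ex;d=-P@ey
k=(W[...,2]>.185)&(W[...,2]<.205)&(np.hypot(u,d)<.16)&(np.hypot(u,d)>.01); print(k.sum(),np.nanpercentile(W[k][:,2],[5,50,95]))"
```

```text
t 10.55 u,d,z [-0.1057  0.2327  0.23  ] F [ 3.5 -3.4 -1. ] j [ 0.83  0.27 -0.78  1.84  0.21  1.12 -0.28] w 0.239 30.0
yaw tool x 75.19 tilt z [ 0.  0. -1.]
24.42465291754451 0.25551992340145874
1108 [0.18950261 0.1954525  0.19840792]
```

View pics/s4.png

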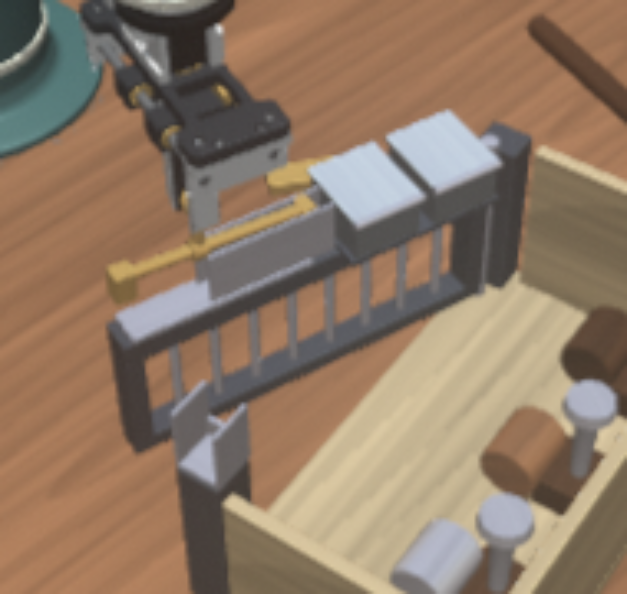

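The gate is held open at about 24.4° with both covers shut, the knob gripped and the arm still, so I'm handing in.

```bash
python3 -c "
from h import *
print(manip.hand_in())"
```

```text
the job is handed in; nothing more can be done
None
```

Job handed in: both covers are pressed flat and shut, the bolt was lifted and drawn about 40 mm clear of the keeper, and the gate is held by the knob at about 24.4° (10.6 s on the robot's clock).

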